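Lay out three watches' parts in the service tray

TASK

Three opened watches wait in the left-hand column of the green service tray, one to a row; lay out their loose parts from the grey mat beside them, left to right as seen from the robot, every part in the middle of its own well and the same way up as it lies now. The gold watch's movement goes in the well just right of the gold case, the gold case back just right of the movement (so that the movement lies between case and back), and the clear dust cover stands over the movement; the steel case back goes just right of the steel watch and the blue bezel just right of the black diver's watch. Leave the three watches where they lie.

Things in the scene. Friction and masses are not known exactly. Their poses are not given: they have to be found in the camera images.
- tray: Fixed green tray, 270 x 270 mm, rim 22 mm high. Cream insert with 3 x 3 square wells, 78 mm between centres, at x, y = -78, 0, 78 mm; ridges between them 4 mm wide, 3 mm high. Origin: middle of the underside, on the bench; well floors at z = 16 mm. x points away from the robot, y to its left along a row (turned up to 0.2 rad): right is -y. Watches lie in the column y = 78 mm.
- gold_watch: Empty gold-coloured watch case without strap, round, 40 mm across (52 mm over the lugs), 11 mm high, lying open in a left-column well within 3 mm of its centre. Origin: centre of its underside. Axes as the tray's (lugs along x, crown to -y).
- steel_watch: Steel-coloured watch case without strap, same size, its back off so that the brass quartz movement with round battery shows. In another left-column well. Origin: centre of its underside. Axes as the tray's.
- diver_watch: Black diver's watch without strap and without its bezel, same size, black dial with white marks and hands showing. In the remaining left-column well. Origin: centre of its underside. Axes as the tray's.
- movement: The gold watch's movement, dial up: champagne dial with dark hands (to 11 mm height) in a white casing ring, 36 mm diameter, 8 mm high, gripped by its side. Origin: centre of its underside; z up. Starts on a flat grey mat, 3 mm thick, lying on the bench.
- gold_back: Gold-coloured screw-in case back, outer face up: a flange of 38 mm diameter from 3 to 7 mm above its underside, on a threaded collar of 33 mm diameter and 3 mm high; 7 mm high in all, six dark notches on top. Gripped by the flange. Origin: centre of its underside; z up. Starts on the mat.
- steel_back: Steel-coloured screw-in case back, the same shape and size as the gold one, grey notches. Origin: centre of its underside; z up. Starts on the mat.
- bezel: Bezel ring of the diver's watch: steel ring with dark blue top and four white marks, 41 mm outer diameter, 32 mm inner diameter, 6 mm high. Gripped by its outside. Origin: centre of its underside; z up. Starts on the mat.
- cover: Clear bluish dust cover, a bell open below: 54 mm outer and 48 mm inner diameter at its mouth, 28 mm high, with a black knob on top, 12 mm diameter, from 28 to 44 mm height, by which it is lifted. Over the movement it has 6 mm to spare all round and 14 mm above. Origin: centre of its mouth (underside); z up. Starts empty on the mat.
Things that resemble listed ones, but are neither listed nor needed, are in the scene too. What is shaped like the gold_back but red or turquoise is not meant.

How it is judged:
By the outcome, as a careful person would: the job done as asked, in the order asked, and still so for the second after the job is handed in, with the robot touching nothing.
It also fails if it takes over 106 s, if anything falls off the work surface, if the arm or the gripper's body presses on something with over 40 N, if the wrist force passes 120 N, or if a joint passes its speed limit or range.

ROBOT

A 6-joint arm with a two-finger parallel gripper is mounted at the origin on the work surface. World frame = base frame: x ahead of the robot, y to its left, z up, the work surface at z = 0. Lengths are in mm, angles in rad, forces in N, time in s.
With the tool pointing down it reaches from about 400 to 925 mm from the base axis. Payload 12.5 kg.
Tool frame: the origin (TCP) lies between the finger pads; the fingertips stand 19 mm ahead of it and the grasp point (between the pads) is the TCP (env.nose_length is the distance from the TCP to the fingertips, in mm); z points along the fingers, y is the line along which they close (so a half turn about z gives the same grasp; the last joint's range is limited). The gripper opens to 95 mm and grips with 3 to 60 N. Pads are 20 mm wide; open, the fingers measure 119 mm over their backs; the gripper's body (75 mm by 180 mm) begins 59 mm behind the grasp point.
Start: joints at [-1.291, 0.491, 1.559, -0, 1.092, -0.106], TCP at [235.211, -579.069, 233.661] pointing down, gripper open.
Joint ranges: [-3.1, 3.1], [-0.84, 2.19], [0.05, 2.79], [-1.13, 4.28], [0.06, 2.93], [-2.69, 2.69]. Speed limits (rad/s): [2.22, 2.22, 2.79, 3.14, 3.14, 3.14].

INTERFACE

Orientations are given as [roll, pitch, yaw] about the fixed x, y, z axes, in that order (R = Rz(yaw) Ry(pitch) Rx(roll)).
In Python, from cell import env gives the robot as it stands. The module is installed in compiled form; this text tells all that it offers.
- The arm moves only by the tool drive_tool, never from a script. Its argument "rows" is a list that holds one entry, the list of rows, each a list of 7 numbers: the shift along the tool's x, y, z scaled (see below), then the turn, a rotation vector about the tool's x, y, z scaled (see below), then the opening, from 0 (shut) to 1 (fully open). In form: [[[tx, ty, tz, ax, ay, az, jaw], ...]]. A call has 1 to 5 rows; each row shifts and turns the commanded pose from where the row before left it, along the tool's axes as they then stand; what a row does not reach is not made up. The controller multiplies each number of a shift by 250 mm and each number of a turn by 180 degrees. A row lasts 1/8 s, in which the tool goes at most 62.5 mm and 10.7 degrees, less where a joint would pass 70% of its speed; a pose out of reach is approached as far as the arm can. A call with a number of a shift or a turn outside -1 to 1 is refused whole. A call with a gripper value outside its range is refused whole. The fingers move at their own pace and stop on an object; the grip force is fixed at half the most. Time passes only in rows, so rows that do not move let the fingers close. It gives the time, the measured TCP pose, the force, the opening and the grip force at its end, in the units of the state.
- env.state(): the state, without advancing time (a new reading comes with each control period).
- env.read_camera(name): name is "scene" or "side" or "wrist"; returns a dict with "color" (480x640x3 uint8, blue, green, red), "camera_matrix" (3x3 intrinsics, pixels), "k1" (the pictures are not rectified: a ray, as slopes to the right and down, at radius r is drawn at 1 + k1 r^2 times it, then the intrinsics apply), "pose" (4x4, takes a point from camera to world coordinates). Camera axes: x right, y up, looking along -z (the intrinsics and any distortion apply to the point x, -y, -z); pixel columns grow to the right and rows downward; lengths in mm; the calibration is good to about 2 mm. A picture is of the moment at which its call begins. There is no depth.
- env.job_done(): hands the job in; it is judged then, once.
Trained networks look in a picture, given as the dict that the camera call returned (one of the last four; its "shot" number tells which), for a name from the list of things; names that differ only in an ending like _2 or _b are one class to them, and where a whole thing is asked for, a point or a joint stands for the part that bears it (a point fixed in the world has none). Each returns a list of dicts, best first, with "score" (0 to 1); they miss things now and then, are a little off and sometimes report something else, mostly with a low value. They report only what shows in the picture. A call takes as long as a camera call. They do not tell look-alikes from the thing itself.
- env.search_frame(name, picture): "at" ([x, y, z] in mm, in the coordinates of the camera as it stood for that picture, good to about 4 mm: the middle of the surface that is visible of it).
- env.place_of(name, picture): "at" ([x, y, z] in mm, in the coordinates of the camera as it stood for that picture, good to about 4 mm: a listed point, or the origin of a listed thing).
The state is a dict: "t": time; "joints": joint angles; "qvel": joint speeds; "tau": joint torques, N m; "eef_pos": TCP position; "tcp_rot": TCP orientation; "ft_force": force on the tool from outside, world axes, zero at the start; "moment": the same for the moment, N m; "opening": opening from 0.0 (shut) to 1.0 (fully open); "grip_force": force on a finger pad.
Only numpy, scipy, OpenCV 4.12 (cv2) and the standard library are available. Lean on these libraries where they do the work, as an engineer would, in place of code of your own. Each camera call takes 0.05 s, during which the arm holds its last target. There are 200 camera calls.

## Working session

There is one attempt and no reset: what is moved stays moved. The work goes in short steps, Python scripts to look and compute and a tool call to move; the robot and the scene stay as the last step left them, time stands still between calls to the robot, and variables do not carry over. Pictures are saved under pics/ and viewed, at most 14 in all, crops included, and the job is handed in when it is done.

Besides the shell and the picture viewer there is one more tool, called after "Emit:" by a JSON object that holds its "method" and its "body". drive_tool: Moves the arm, as the interface text tells. Its arguments: {"type":"object","properties":{"rows":{"type":"array","items":{"type":"array","items":{"type":"array","items":{"type":"number","minimum":-1,"maximum":1}}}}},"required":["rows"]}

```bash
ls; mkdir -p pics
cat > h.py <<'E'
import numpy as np, cv2
from cell import env
NAMES=["tray","gold_watch","steel_watch","diver_watch","movement","gold_back","steel_back","bezel","cover"]
def w(p,at):
    P=np.array(p["pose"]); return P[:3,:3]@np.array(at)+P[:3,3]
def px(p,X):
    P=np.array(p["pose"]); c=P[:3,:3].T@(np.array(X)-P[:3,3]); s=np.array([c[0],-c[1]])/-c[2]
    s=s*(1+p["k1"]*(s@s)); K=np.array(p["camera_matrix"]); return K[:2,:2]@s+K[:2,2]
def ray(p,uv,z):
    K=np.array(p["camera_matrix"]); d=(np.array(uv)-K[:2,2])/[K[0,0],K[1,1]]; s=d.copy()
    for _ in range(20): s=d/(1+p["k1"]*(s@s))
    P=np.array(p["pose"]); r=P[:3,:3]@np.array([s[0],-s[1],-1]); o=P[:3,3]
    return o+r*(z-o[2])/r[2]
E
python3 - <<'E'
from h import *
for c in ["scene","side"]:
    p=env.read_camera(c); cv2.imwrite(f"pics/{c}0.png",p["color"])
    print(c,np.round(p["pose"],2).tolist(),p["k1"])
    for n in NAMES:
        for d in env.place_of(n,p)[:4]:
            if d["score"]>.2:
                X=w(p,d["at"]); print(n,round(d["score"],2),X.round(),px(p,X).round())
print(env.state())
E
```

```text
pics
scene [[0.17, -0.82, 0.55, 1102.09], [0.99, 0.13, -0.1, -96.0], [0.01, 0.56, 0.83, 801.18], [0.0, 0.0, 0.0, 1.0]] 0.05513099276002593
tray 0.69 [542. 155.  -0.] [417. 213.]
gold_watch 0.67 [538. 228.  18.] [463. 199.]
steel_watch 0.88 [616. 235.  12.] [481. 240.]
diver_watch 0.98 [462. 229.  20.] [450. 162.]
movement 0.56 [ 439. -224.    5.] [176. 191.]
gold_back 0.88 [ 536. -219.   -2.] [182. 242.]
gold_back 0.85 [ 618. -216.    6.] [186. 285.]
gold_back 0.62 [ 750. -201.   -2.] [202. 369.]
steel_back 0.59 [ 517. -120.    4.] [245. 222.]
bezel 0.39 [ 517. -119.    3.] [245. 222.]
cover 0.87 [ 603. -108.    2.] [258. 267.]
side [[-0.96, 0.16, -0.23, 385.11], [-0.28, -0.5, 0.82, 714.08], [0.01, 0.85, 0.53, 510.02], [0.0, 0.0, 0.0, 1.0]] -0.03635081213787391
gold_watch 0.81 [538. 234.  15.] [304. 351.]
steel_watch 0.93 [619. 233.  22.] [248. 334.]
diver_watch 0.97 [463. 230.  13.] [360. 362.]
movement 0.51 [ 435. -225.    1.] [423. 210.]
gold_back 0.66 [ 755. -205.   -3.] [270. 193.]
gold_back 0.6 [ 537. -217.   -4.] [372. 207.]
gold_back 0.5 [ 615. -216.   -0.] [335. 200.]
gold_back 0.41 [ 430. -118.    0.] [418. 238.]
steel_back 0.74 [ 514. -120.    3.] [374. 229.]
bezel 0.72 [ 428. -120.    2.] [420. 237.]
{'t': 1.0, 'joints': array([-1.29063969e+00,  4.90899248e-01,  1.55889043e+00,  4.06892627e-05,
        1.09173352e+00, -1.05604179e-01]), 'qvel': array([ 0.00068553, -0.00085645,  0.00010216, -0.00076444,  0.00039538,
        0.00109664]), 'tau': array([ 1.46306644e-03, -6.12463689e+01, -2.58432484e+01,  6.94243424e-02,
        4.45815863e-02,  6.06430694e-05]), 'eef_pos': array([ 235.19578509, -579.07157957,  233.66471151]), 'tcp_rot': array([ 3.14151977e+00, -2.85871507e-05,  3.85742066e-01]), 'ft_force': array([-0.63963165,  0.33460273,  0.66822783]), 'moment': array([-0.03734564, -0.01587446,  0.01194277]), 'grip_force': 0.0, 'opening': 1.0007963633808437}
```

View pics/scene0.png

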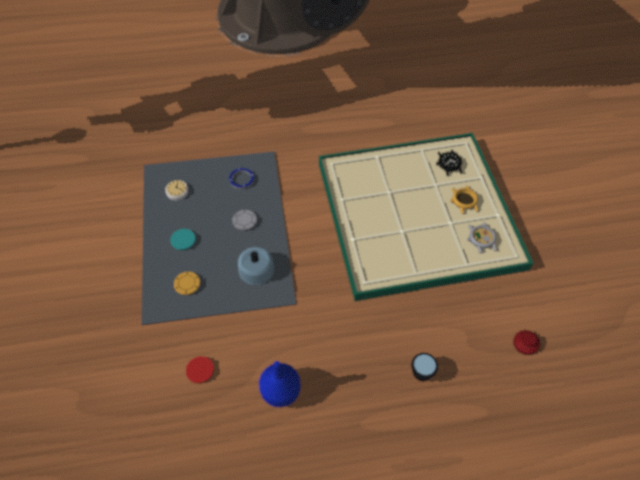

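View pics/side0.png

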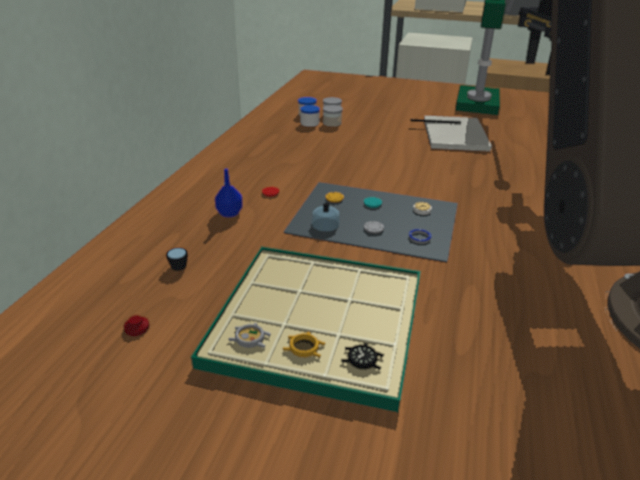

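The scene shows the mat with the movement (177,190), gold back (187,284), steel back (245,219), bezel (242,178) and cover (256,266). The turquoise disc (183,239) and red disc (200,370) are decoys. The tray's left column runs, nearest to farthest from the robot, diver (450,162), gold (464,199), steel (482,237). I'll move over the mat and check with the wrist camera.

Emit:
{"method": "drive_tool", "body": {"rows": [[[0,0,-0.15,0,0,0.041,0.63],[0,0,-0.15,0,0,0.041,0.63],[0,0,-0.15,0,0,0.041,0.63],[0.12,-0.18,0,0,0,0,0.63],[0.12,-0.18,0,0,0,0,0.63]]]}}

```text
t: 1.62
eef_pos: [295.6, -488.1, 346.3]
tcp_rot: [3.141, -0.0, -0.002]
ft_force: [-0.4, 0.3, -0.4]
opening: 0.637
grip_force: 0.0
```

Emit:
{"method": "drive_tool", "body": {"rows": [[[0.12,-0.18,0,0,0,0,0.63],[0.12,-0.18,0,0,0,0,0.63],[0.12,-0.18,0,0,0,0,0.63],[0.12,-0.18,0,0,0,0,0.63],[0.12,-0.18,0,0,0,0,0.63]]]}}

```text
t: 2.25
eef_pos: [446.1, -262.6, 346.3]
tcp_rot: [3.141, -0.0, -0.001]
ft_force: [0.1, -0.8, -0.2]
opening: 0.632
grip_force: 0.0
```

Emit:
{"method": "drive_tool", "body": {"rows": [[[0.12,-0.18,0,0,0,0,0.63],[0,0,0,0,0,0,0.63],[0,0,0,0,0,0,0.63]]]}}

```text
t: 2.62
eef_pos: [475.3, -219.4, 346.1]
tcp_rot: [3.141, 0.0, -0.0]
ft_force: [-0.0, -0.7, 0.0]
opening: 0.628
grip_force: 0.0
```

```bash
cat >> h.py <<'E'
def look(c,f,names=NAMES,th=.2):
    p=env.read_camera(c); cv2.imwrite(f"pics/{f}.png",p["color"]); np.save(f"pics/{f}.npy",{k:p[k] for k in("pose","k1","camera_matrix","color")},allow_pickle=True)
    for n in names:
        for d in env.place_of(n,p)[:4]:
            if d["score"]>th:
                X=w(p,d["at"]); print(n,round(d["score"],2),X.round(1),px(p,X).round())
    return p
E
python3 - <<'E'
from h import *
p=look("wrist","w1"); print(np.round(p["pose"],2).tolist()); s=env.state(); print(s["t"],s["eef_pos"],s["tcp_rot"],s["opening"])
E
```

```text
tray 0.74 [542.6 154.9  -2.1] [ 42. 148.]
movement 0.57 [ 438.6 -220.5    0.5] [323. 224.]
gold_back 0.76 [ 615.6 -215.     2.5] [319.  85.]
gold_back 0.64 [ 535.  -216.9    6.9] [320. 151.]
steel_back 0.82 [ 515.7 -118.2    3.8] [245. 167.]
cover 0.84 [ 607.4 -107.8    6. ] [232.  92.]
cover 0.5 [ 428.3 -111.     2.2] [243. 231.]
[[-0.0, 0.96, 0.27, 551.78], [-1.0, -0.0, 0.0, -218.93], [0.0, -0.27, 0.96, 497.0], [0.0, 0.0, 0.0, 1.0]]
3.125 [ 475.30190292 -219.47724121  346.11910445] [ 3.14152612e+00 -3.67120308e-06 -1.12156039e-03] 0.6320130328383291
```

View pics/w1.png

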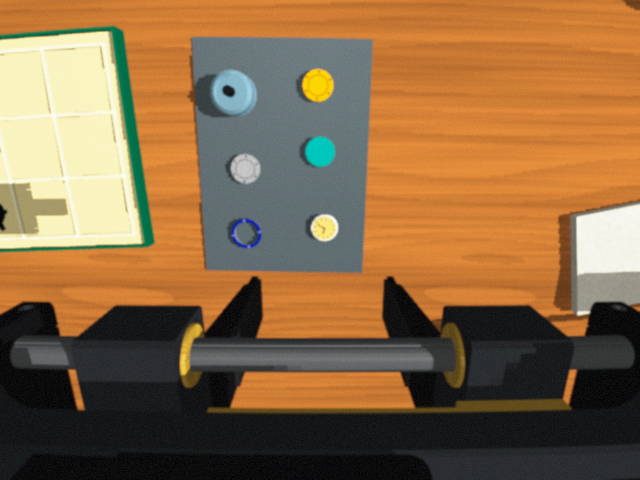

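The wrist view shows the cover (233,92), gold back (318,86), turquoise decoy (320,152), steel back (245,168), bezel (246,233) and movement (324,228). Next I'll look at the tray from above.

Emit:
{"method": "drive_tool", "body": {"rows": [[[0.05,-0.214,0,0,0,0,0.63],[0.05,-0.214,0,0,0,0,0.63],[0.05,-0.214,0,0,0,0,0.63],[0.05,-0.214,0,0,0,0,0.63],[0.05,-0.214,0,0,0,0,0.63]]]}}

```text
t: 3.75
eef_pos: [538.3, 50.0, 346.3]
tcp_rot: [3.141, -0.0, -0.001]
ft_force: [0.9, -1.0, 0.6]
opening: 0.63
grip_force: 0.0
```

Emit:
{"method": "drive_tool", "body": {"rows": [[[0.05,-0.214,0,0,0,0,0.63],[0.05,-0.214,0,0,0,0,0.63],[0,0,0,0,0,0,0.63],[0,0,0,0,0,0,0.63]]]}}

```text
t: 4.25
eef_pos: [563.0, 155.1, 345.9]
tcp_rot: [3.141, 0.0, -0.0]
ft_force: [-0.3, -0.1, 0.5]
opening: 0.63
grip_force: 0.0
```

Run:
```python
from h import *
p=look("wrist","w2",["tray","gold_watch","steel_watch","diver_watch"]); print(env.state()["eef_pos"])
for f,z0 in [("w1",0),("scene0",0)]:
    if f=="w1": q=np.load("pics/w1.npy",allow_pickle=True).item()
    else: q=env.read_camera("scene")
    im=q["color"].astype(int)
    for n,X,top in [("movement",(438,-222),11),("gold_back",(616,-216),10),("steel_back",(516,-119),10),("bezel",(428,-118),9),("cover",(606,-108),47),("turq",(535,-217),10)]:
        if n=="cover":
            c=px(q,(*X,47)); g=im.max(2)<60
            r=12
        else:
            c=px(q,(*X,top)); r=24
            u,v=px(q,(X[0],X[1]+34,3)); bg=np.median(im[int(v)-2:int(v)+3,int(u)-2:int(u)+3].reshape(-1,3),0)
            g=np.abs(im-bg).sum(2)>60
        yy,xx=np.nonzero(g); k=np.hypot(xx-c[0],yy-c[1])<r; pts=np.stack([xx[k],yy[k]],1).astype(np.float32)
        if len(pts)<6: print(f,n,"none");continue
        hull=cv2.convexHull(pts)
        M=cv2.moments(hull); cc=(M["m10"]/M["m00"],M["m01"]/M["m00"])
        z={"movement":7,"cover":42}.get(n,7)
        W=ray(q,cc,z); print(f,n,len(pts),np.round(cc,1),cv2.boundingRect(hull),W.round(1))
```

```text
tray 0.86 [545.6 155.4  -3.5] [322. 209.]
gold_watch 0.98 [537.6 229.4  15.8] [266. 218.]
steel_watch 0.73 [612.5 237.2  18.6] [257. 160.]
diver_watch 0.78 [456.7 227.2  14.4] [270. 275.]
[563.18629353 154.25051713 346.32852799]
w1 movement 760 [321.6 227.1] (305, 214, 34, 28) [ 435.3 -218.8    7. ]
w1 gold_back 1051 [314.9  85.2] (296, 68, 38, 35) [ 614.7 -210.6    7. ]
w1 steel_back 837 [243.  168.2] (225, 153, 36, 31) [ 513.9 -116.7    7. ]
w1 bezel 553 [243.9 232.7] (227, 218, 35, 31) [ 427.6 -113.2    7. ]
w1 cover 75 [228.3  90.7] (224, 86, 10, 10) [ 604.8 -111.7   42. ]
w1 turq 903 [317.1 151.2] (299, 136, 37, 31) [ 535.3 -213.1    7. ]
scene0 movement 422 [177.7 189.8] (164, 180, 30, 21) [ 437.7 -220.9    7. ]
scene0 gold_back 576 [188.5 282.9] (173, 271, 33, 24) [ 616.3 -211.6    7. ]
scene0 steel_back 414 [245.8 219.8] (232, 210, 30, 20) [ 515.6 -117.7    7. ]
scene0 bezel 174 [241.9 171.6] (229, 153, 29, 34) [ 415.6 -114.5    7. ]
scene0 cover 54 [254.1 256.6] (251, 252, 7, 10) [ 609.1 -111.3   42. ]
scene0 turq 456 [184.5 239. ] (170, 229, 31, 20) [ 536.8 -214.1    7. ]
```

View pics/w2.png

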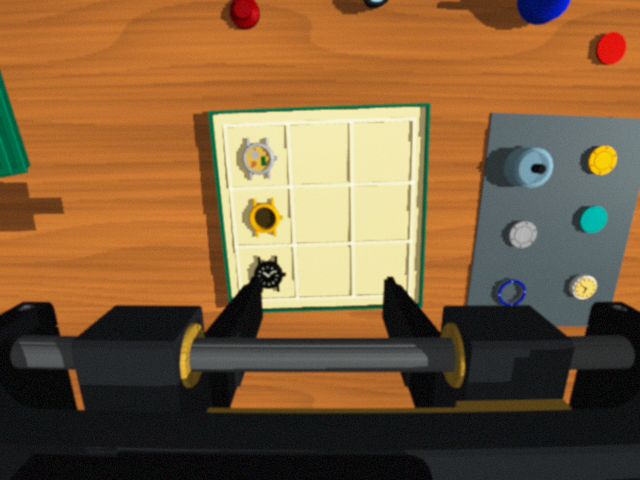

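The tray is seen from above, with the steel (257,158), gold (265,217) and diver (268,273) cases in the left column. I'll fit the ridge grid to get the tray pose.

Run:
```python
from h import *
from scipy.optimize import differential_evolution as DE
from scipy.ndimage import map_coordinates
a=np.linspace(-115,115,150); L=np.concatenate([np.c_[np.full(150,s),a] for s in(-39,39)]+[np.c_[a,np.full(150,s)] for s in(-39,39)])
def P(v,Q,z):
    c,s=np.cos(v[2]),np.sin(v[2]); return np.c_[v[0]+c*Q[:,0]-s*Q[:,1],v[1]+s*Q[:,0]+c*Q[:,1],np.full(len(Q),z)]
q=np.load("pics/w2.npy",allow_pickle=True).item(); s=env.read_camera("scene")
for n,p in(("wrist",q),("scene",s)):
    b=p["color"][:,:,0].astype(float); b=b-cv2.GaussianBlur(b,(0,0),6)
    b=np.clip(b,-30,30)
    def f(v):
        uv=np.array([px(p,X) for X in P(v,L[::4],19)]); return -map_coordinates(b,[uv[:,1],uv[:,0]],order=1).mean()
    r=DE(f,[(525,560),(135,170),(-.1,.2)],seed=1,maxiter=25,popsize=10)
    print(n,r.x.round(3),r.fun)
    if n=="wrist": v=r.x
    if n=="scene" : v2=r.x
im=q["color"].copy()
for X in P(v,L,19): cv2.circle(im,tuple(int(round(t)) for t in px(q,X)),0,(0,0,255),-1)
cv2.imwrite("pics/fit.png",cv2.resize(im[90:320,190:450],None,fx=3,fy=2.6))
for k in(v,v2): print(P(k,np.array([[x,y] for x in(-78,0,78) for y in(78,0,-78)]),16).round(1).tolist())
```

```text
wrist [5.41769e+02 1.54421e+02 3.40000e-02] -27.806182897595985
scene [5.42492e+02 1.52838e+02 3.60000e-02] -15.669668533718026
[[461.1, 229.7, 16.0], [463.8, 151.7, 16.0], [466.5, 73.8, 16.0], [539.1, 232.4, 16.0], [541.8, 154.4, 16.0], [544.4, 76.5, 16.0], [617.0, 235.1, 16.0], [619.7, 157.1, 16.0], [622.4, 79.1, 16.0]]
[[461.7, 228.0, 16.0], [464.5, 150.0, 16.0], [467.4, 72.1, 16.0], [539.7, 230.8, 16.0], [542.5, 152.8, 16.0], [545.3, 74.9, 16.0], [617.6, 233.6, 16.0], [620.4, 155.7, 16.0], [623.3, 77.7, 16.0]]
```

View pics/fit.png

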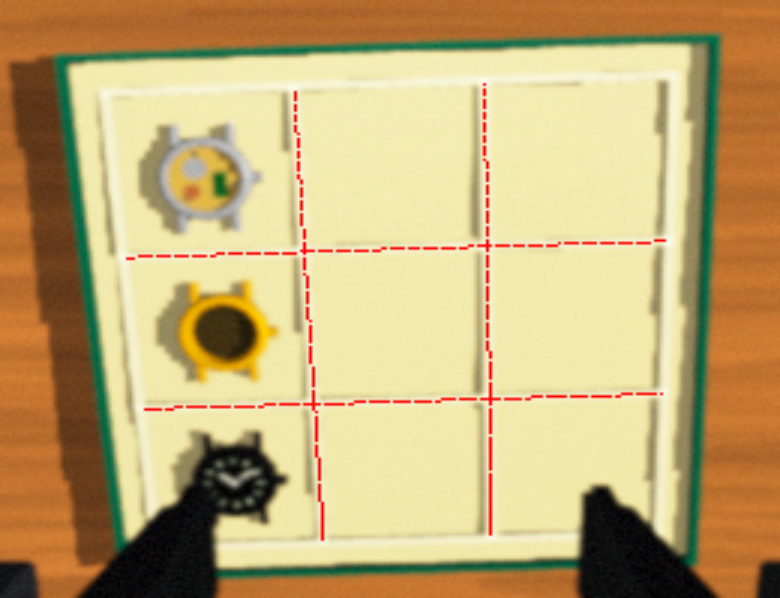

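The grid fit is good: well centres are about (464,151), (542,154), (620,156.5) and (545,76). I'll start with the movement.

Emit:
{"method": "drive_tool", "body": {"rows": [[[-0.063,0.188,0.108,0,0,0,0.63],[-0.063,0.188,0.108,0,0,0,0.63],[-0.063,0.188,0.108,0,0,0,0.63],[-0.063,0.188,0.108,0,0,0,0.63],[-0.063,0.188,0.108,0,0,0,0.63]]]}}

```text
t: 5.22
eef_pos: [483.6, -81.4, 210.7]
tcp_rot: [3.141, -0.001, -0.001]
ft_force: [0.8, 0.4, 0.1]
opening: 0.63
grip_force: 0.0
```

Emit:
{"method": "drive_tool", "body": {"rows": [[[-0.063,0.188,0.108,0,0,0,0.63],[-0.063,0.188,0.108,0,0,0,0.63],[-0.063,0.188,0.108,0,0,0,0.63],[0,0,0,0,0,0,0.63],[0,0,0,0,0,0,0.63]]]}}

```text
t: 5.85
eef_pos: [437.0, -220.7, 130.4]
tcp_rot: [3.142, -0.0, -0.002]
ft_force: [0.8, -0.1, 0.1]
opening: 0.628
grip_force: 0.0
```

```bash
cat >> h.py <<'E'
def circ(p,X,zt,rad,f=None):
    """match a circle outline (radius rad mm, at height zt) by gradient near X"""
    g=cv2.GaussianBlur(p["color"],(0,0),1.2).astype(np.float32)
    a=np.linspace(0,2*np.pi,72,endpoint=False); best=[]
    from scipy.ndimage import map_coordinates as mc
    def smp(x,y,r):
        Q=np.array([px(p,(x+r*np.cos(t),y+r*np.sin(t),zt)) for t in a])
        return np.stack([mc(g[:,:,k],[Q[:,1],Q[:,0]],order=1) for k in range(3)],1)
    from scipy.optimize import minimize
    def F(v):
        d=np.abs(smp(v[0],v[1],rad+1.5)-smp(v[0],v[1],rad-1.5)).sum(1); return -np.minimum(d,120).mean()
    G=[(F((X[0]+i,X[1]+j)),i,j) for i in range(-9,10,3) for j in range(-9,10,3)]
    m=min(G); r=minimize(F,(X[0]+m[1],X[1]+m[2]),method="Nelder-Mead",options=dict(initial_simplex=[[X[0]+m[1],X[1]+m[2]],[X[0]+m[1]+2,X[1]+m[2]],[X[0]+m[1],X[1]+m[2]+2]]))
    if f:
        im=p["color"].copy()
        for t in a: cv2.circle(im,tuple(int(round(e)) for e in px(p,(r.x[0]+rad*np.cos(t),r.x[1]+rad*np.sin(t),zt))),0,(0,0,255),-1)
        cv2.imwrite(f"pics/{f}.png",im)
    return r.x.round(1),round(-r.fun,1)
E
python3 - <<'E'
from h import *
p=look("wrist","w3",["movement"]); print(env.state()["eef_pos"])
print(circ(p,(437,-221),11,18,"c3"))
q=np.load("pics/w1.npy",allow_pickle=True).item(); s=env.read_camera("scene")
for n,X,z,r in [("movement",(438,-222),11,18),("gold_back",(616,-216),10,19),("steel_back",(516,-119),10,19),("bezel",(428,-118),9,20.5),("cover",(606,-110),47,6)]:
    print(n,circ(q,X,z,r),circ(s,X,z,r))
E
```

```text
movement 0.74 [ 437.7 -219.6   -1. ] [321. 238.]
[ 437.44179958 -220.04816689  130.81495977]
(array([ 437., -223.]), np.float64(120.0))
movement (array([ 435., -222.]), np.float64(120.0)) (array([ 439.3, -223.1]), np.float64(83.1))
gold_back (array([ 613., -213.]), np.float64(120.0)) (array([ 616.9, -214.5]), np.float64(82.4))
steel_back (array([ 514.1, -120.4]), np.float64(118.0)) (array([ 516.1, -120.5]), np.float64(64.4))
bezel (array([ 427.3, -116. ]), np.float64(79.9)) (array([ 428. , -116.7]), np.float64(26.8))
cover (array([ 603., -113.]), np.float64(120.0)) (array([ 613.9, -111. ]), np.float64(99.4))
```

View pics/c3.png

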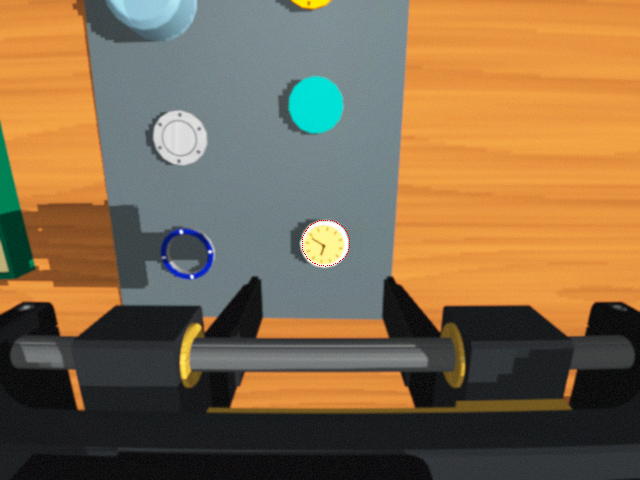

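The circle fits the movement at (325,243), about world (437,-223). I'll descend and grip.

Emit:
{"method": "drive_tool", "body": {"rows": [[[0,0.009,0.15,0,0,0,0.63],[0,0,0.15,0,0,0,0.63],[0,0,0.1,0,0,0,0.63],[0,0,0.025,0,0,0,0.63],[0,0,0,0,0,0,0.63]]]}}

```text
t: 6.62
eef_pos: [437.4, -222.7, 24.4]
tcp_rot: [3.141, -0.0, 0.0]
ft_force: [0.0, 0.1, -0.3]
opening: 0.627
grip_force: 0.0
```

Emit:
{"method": "drive_tool", "body": {"rows": [[[0,0,0,0,0,0,0.3],[0,0,0,0,0,0,0],[0,0,0,0,0,0,0],[0,0,0,0,0,0,0],[0,0,0,0,0,0,0]]]}}

```text
t: 7.25
eef_pos: [437.1, -223.1, 24.3]
tcp_rot: [3.141, -0.001, -0.001]
ft_force: [-1.0, 0.1, 6.1]
opening: 0.351
grip_force: 30.0
```

Emit:
{"method": "drive_tool", "body": {"rows": [[[0,0,-0.1,0,0,0,0],[0,0,-0.15,0,0,0,0],[0,0,-0.15,0,0,0,0],[0.035,-0.125,0,0,0,0,0],[0.055,-0.195,0,0,0,0,0]]]}}

```text
t: 7.88
eef_pos: [459.7, -142.9, 124.4]
tcp_rot: [3.141, -0.001, -0.003]
ft_force: [0.4, -0.9, 0.3]
opening: 0.351
grip_force: 30.0
```

Emit:
{"method": "drive_tool", "body": {"rows": [[[0.055,-0.195,0,0,0,0,0],[0.055,-0.195,0,0,0,0,0],[0.055,-0.195,0,0,0,0,0],[0.055,-0.195,0,0,0,0,0],[0.055,-0.195,0,0,0,0,0]]]}}

```text
t: 8.5
eef_pos: [528.6, 102.4, 123.8]
tcp_rot: [3.141, 0.0, -0.001]
ft_force: [0.1, -0.8, 0.5]
opening: 0.354
grip_force: 30.0
```

Emit:
{"method": "drive_tool", "body": {"rows": [[[0.055,-0.195,0,0,0,0,0],[0,-0.015,0,0,0,0,0],[0,0,0,0,0,0,0]]]}}

```text
t: 8.88
eef_pos: [541.7, 153.1, 123.6]
tcp_rot: [3.141, 0.001, 0.0]
ft_force: [-0.3, 0.5, -0.7]
opening: 0.352
grip_force: 30.0
```

```bash
sed -i 's/np.minimum(d,120)/np.minimum(d,300)/' h.py
python3 - <<'E'
from h import *
p=look("wrist","w4",["movement"]); s=env.state(); e=s["eef_pos"]; print(e,s["opening"])
print(circ(p,e[:2],e[2]-12,18))
E
```

```text
movement 0.9 [539.3 154.1 104.8] [321. 303.]
[541.87832146 152.21740327 123.81424278] 0.34827912466648675
(array([543.7, 153.5]), np.float64(203.9))
```

View pics/w4.png

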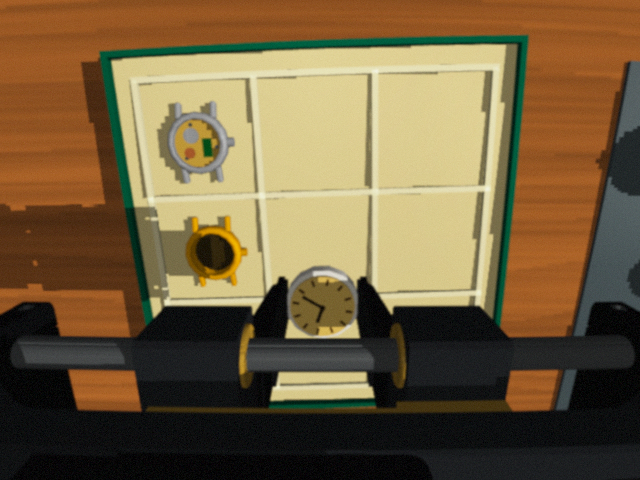

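The movement is held level at (322,300). I'll lower it into the middle-row centre well and release.

Emit:
{"method": "drive_tool", "body": {"rows": [[[0,0,0.15,0,0,0,0],[0,0,0.12,0,0,0,0],[0,0,0.06,0,0,0,0],[0,0,0.017,0,0,0,0],[0,0,0,0,0,0,0]]]}}

```text
t: 9.6
eef_pos: [542.5, 152.8, 37.9]
tcp_rot: [3.142, -0.001, -0.001]
ft_force: [0.3, 0.9, -1.0]
opening: 0.354
grip_force: 30.0
```

Emit:
{"method": "drive_tool", "body": {"rows": [[[0,0,0,0,0,0,0.47],[0,0,0,0,0,0,0.47],[0,0,0,0,0,0,0.47],[0,0,-0.06,0,0,0,0.47],[0,0,-0.15,0,0,0,0.47]]]}}

```text
t: 10.22
eef_pos: [541.6, 153.1, 89.8]
tcp_rot: [3.141, 0.003, -0.001]
ft_force: [0.1, -0.0, 1.1]
opening: 0.469
grip_force: 0.0
```

Emit:
{"method": "drive_tool", "body": {"rows": [[[0,0,-0.163,0,0,0,0.47],[0.042,0.21,0,0,0,0,0.63],[0.042,0.21,0,0,0,0,0.63],[0.042,0.21,0,0,0,0,0.63],[0.042,0.21,0,0,0,0,0.63]]]}}

```text
t: 10.85
eef_pos: [584.3, -58.5, 131.6]
tcp_rot: [3.141, -0.001, -0.0]
ft_force: [0.6, -0.4, -0.6]
opening: 0.63
grip_force: 0.0
```

Emit:
{"method": "drive_tool", "body": {"rows": [[[0.042,0.21,0,0,0,0,0.63],[0.042,0.21,0,0,0,0,0.63],[0.042,0.213,0,0,0,0,0.63],[0,0,0,0,0,0,0.63],[0,0,0,0,0,0,0.63]]]}}

```text
t: 11.48
eef_pos: [615.1, -214.7, 130.9]
tcp_rot: [-3.141, 0.0, -0.001]
ft_force: [-0.2, 0.9, 0.2]
opening: 0.628
grip_force: 0.0
```

Run:
```python
from h import *
p=look("wrist","w5",["gold_back","cover"]); s=env.state(); e=s["eef_pos"]; print(e,s["opening"])
print(circ(p,(615,-215),10,19),circ(p,(606,-110),47,6,"c5"))
q=env.read_camera("side");cv2.imwrite("pics/side1.png",q["color"][240:400,180:440])
print("mov",circ(q,(542,153),27,18), [w(q,d["at"]).round(1) for d in env.place_of("movement",q)[:2]])
q=env.read_camera("scene"); print("mov",circ(q,(542,153),27,18), [w(q,d["at"]).round(1) for d in env.place_of("movement",q)[:2]])
```

```text
gold_back 0.92 [ 536.7 -217.7    6.1] [326. 332.]
gold_back 0.81 [ 6.191e+02 -2.138e+02  2.000e-01] [321. 234.]
gold_back 0.74 [ 7.487e+02 -1.991e+02  3.000e-01] [300.  53.]
cover 0.91 [ 603.5 -106.7    3.8] [185. 255.]
[ 615.4135791  -213.77698121  130.85684722] 0.6284367831738191
(array([ 615.3, -213.4]), np.float64(289.7)) (array([ 609.6, -115.2]), np.float64(233.7))
mov (array([537.4, 153. ]), np.float64(31.9)) [array([542.7, 150.8,  15.8])]
mov (array([547.7, 153.9]), np.float64(34.7)) [array([544.5, 150.9,  16.4]), array([538.6, 227. ,  13.8])]
```

View pics/c5.png

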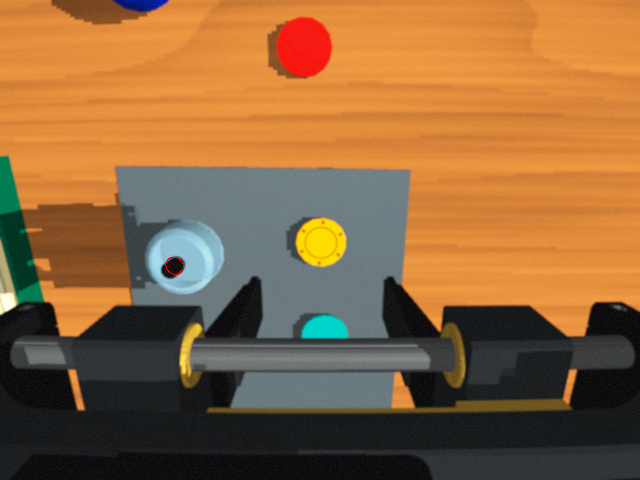

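The gold back is at (321,242), and the cover's knob is near (173,267). I'll grip the gold back.

Emit:
{"method": "drive_tool", "body": {"rows": [[[0,-0.005,0.15,0,0,0,0.63],[0,0,0.15,0,0,0,0.63],[0,0,0.1,0,0,0,0.63],[0,0,0.025,0,0,0,0.63],[0,0,0,0,0,0,0.4]]]}}

```text
t: 12.45
eef_pos: [615.7, -213.8, 24.5]
tcp_rot: [3.141, -0.0, -0.0]
ft_force: [-0.8, -0.4, -0.0]
opening: 0.57
grip_force: 0.0
```

Emit:
{"method": "drive_tool", "body": {"rows": [[[0,0,0,0,0,0,0],[0,0,0,0,0,0,0],[0,0,0,0,0,0,0],[0,0,-0.1,0,0,0,0],[0,0,-0.15,0,0,0,0]]]}}

```text
t: 13.08
eef_pos: [614.9, -213.6, 86.6]
tcp_rot: [-3.141, 0.002, -0.001]
ft_force: [-0.2, -0.1, 0.1]
opening: 0.385
grip_force: 30.0
```

Emit:
{"method": "drive_tool", "body": {"rows": [[[0,0,-0.15,0,0,0,0],[-0.047,-0.193,0,0,0,0,0],[-0.047,-0.193,0,0,0,0,0],[-0.047,-0.193,0,0,0,0,0],[-0.047,-0.193,0,0,0,0,0]]]}}

```text
t: 13.7
eef_pos: [568.0, -19.4, 124.4]
tcp_rot: [3.141, -0.001, -0.001]
ft_force: [0.7, -0.5, -0.9]
opening: 0.386
grip_force: 30.0
```

Emit:
{"method": "drive_tool", "body": {"rows": [[[-0.047,-0.193,0,0,0,0,0],[-0.047,-0.193,0,0,0,0,0],[0,0,0,0,0,0,0],[0,0,0,0,0,0,0]]]}}

```text
t: 14.2
eef_pos: [545.3, 75.5, 124.3]
tcp_rot: [3.141, -0.0, -0.0]
ft_force: [-0.7, -0.7, -0.2]
opening: 0.382
grip_force: 30.0
```

Run:
```python
from h import *
p=look("wrist","w6",["gold_back","movement"]); s=env.state(); e=s["eef_pos"]; print(e,s["opening"])
```

```text
gold_back 0.69 [548.8  75.6 100. ] [322. 288.]
movement 0.85 [543.4 153.2  15.8] [216. 250.]
[545.4613135   74.70061332 124.11314568] 0.3885501599921282
```

View pics/w6.png

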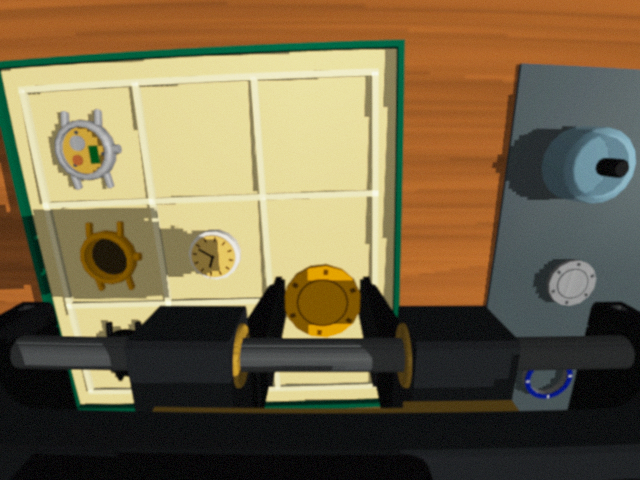

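The movement sits in its well at (214,254), and the gold back hangs level over the right-hand well. I'll lower it.

Emit:
{"method": "drive_tool", "body": {"rows": [[[0,0,0.15,0,0,0,0],[0,0,0.12,0,0,0,0],[0,0,0.06,0,0,0,0],[0,0,0.017,0,0,0,0],[0,0,0,0,0,0,0]]]}}

```text
t: 14.98
eef_pos: [545.6, 75.2, 38.1]
tcp_rot: [3.141, -0.001, -0.001]
ft_force: [0.3, -0.2, 0.1]
opening: 0.382
grip_force: 30.0
```

Emit:
{"method": "drive_tool", "body": {"rows": [[[0,0,0,0,0,0,0.48],[0,0,0,0,0,0,0.48],[0,0,0,0,0,0,0.48],[0,0,-0.06,0,0,0,0.48],[0,0,-0.15,0,0,0,0.48]]]}}

```text
t: 15.6
eef_pos: [544.5, 75.7, 90.1]
tcp_rot: [3.141, 0.003, -0.001]
ft_force: [-0.1, 0.5, -0.1]
opening: 0.479
grip_force: 0.0
```

Run:
```python
from h import *
q=np.load("pics/w6.npy",allow_pickle=True).item()
print(circ(q,(542,153),24,18))
# cover: mouth circle from several views at z=3 r=27, knob top
for f in("w3","w5","w6"):
    q=np.load(f"pics/{f}.npy",allow_pickle=True).item()
    print(f,circ(q,(606,-110),47,6))
    b=q["color"].astype(int); c=px(q,(606,-111,42)); g=b.max(2)<45
    yy,xx=np.nonzero(g); k=np.hypot(xx-c[0],yy-c[1])<22
    if k.sum(): print(" blob",k.sum(),ray(q,(xx[k].mean(),yy[k].mean()),40).round(1))
```

```text
(array([543.8, 156. ]), np.float64(102.5))
w3 (array([ 593. , -104.9]), np.float64(61.4))
w5 (array([ 609.6, -115.2]), np.float64(233.7))
 blob 282 [ 606.  -110.8   40. ]
w6 (array([ 606.3, -100.1]), np.float64(230.2))
 blob 457 [ 605.6 -109.5   40. ]
```

Emit:
{"method": "drive_tool", "body": {"rows": [[[0,0,-0.16,0,0,0,0.48],[0,0,-0.16,0,0,0,0.48],[0.061,0.186,0,0,0,0,0.48],[0.061,0.186,0,0,0,0,0.48],[0.061,0.186,0,0,0,0,0.48]]]}}

```text
t: 16.23
eef_pos: [591.1, -65.1, 171.2]
tcp_rot: [3.141, -0.001, -0.0]
ft_force: [-0.2, 0.2, -1.0]
opening: 0.478
grip_force: 0.0
```

Emit:
{"method": "drive_tool", "body": {"rows": [[[0.061,0.186,0,0,0,0,0.48],[0,0,0,0,0,0,0.48],[0,0,0,0,0,0,0.48]]]}}

```text
t: 16.6
eef_pos: [605.7, -110.1, 170.4]
tcp_rot: [-3.142, -0.0, -0.001]
ft_force: [-0.7, 0.7, 0.3]
opening: 0.48
grip_force: 0.0
```

Run:
```python
from h import *
q=look("wrist","w7",["cover"]); print(env.state()["eef_pos"])
b=q["color"].astype(int); c=px(q,(606,-111,42)); g=b.max(2)<45
yy,xx=np.nonzero(g); k=np.hypot(xx-c[0],yy-c[1])<22
if k.sum(): print(" blob",k.sum(),ray(q,(xx[k].mean(),yy[k].mean()),40).round(1))
x,y=606,-110.5
im=q["color"].copy()
for z,r in((3,27),(31,6),(47,6)):
  for t in np.linspace(0,6.28,90): cv2.circle(im,tuple(int(round(e)) for e in px(q,(x+r*np.cos(t),y+r*np.sin(t),z))),0,(0,0,255),-1)
u,v=map(int,c); cv2.imwrite("pics/c7.png",cv2.resize(im[max(v-60,0):v+60,u-80:u+80],None,fx=4,fy=4))
```

```text
cover 0.96 [ 604.4 -109.3    5. ] [321. 230.]
[ 605.74230304 -109.27730624  170.38204697]
 blob 162 [ 605.6 -110.3   40. ]
```

View pics/c7.png

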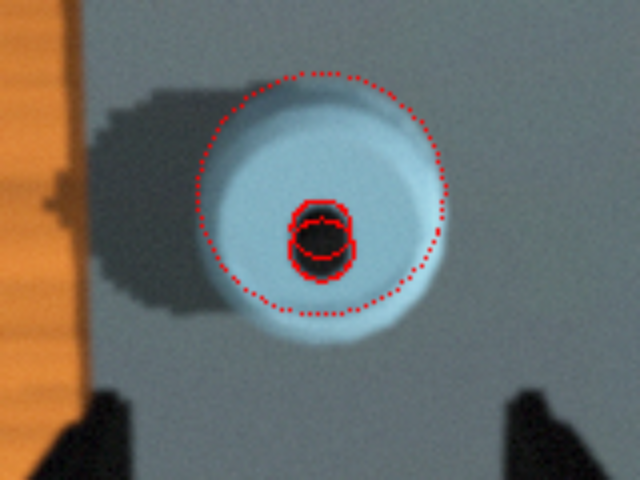

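The model knob overlays the image, so the cover is at (605.7,-110.3). I'll lower and grip the knob.

Emit:
{"method": "drive_tool", "body": {"rows": [[[0,0,0.18,0,0,0,0.4],[0,0,0.15,0,0,0,0.4],[0,0,0.1,0,0,0,0.4],[0,0,0.035,0,0,0,0.35],[0,0,0,0,0,0,0.2]]]}}

```text
t: 17.32
eef_pos: [606.1, -109.7, 53.9]
tcp_rot: [3.142, 0.0, 0.0]
ft_force: [0.5, 0.8, 0.5]
opening: 0.294
grip_force: 0.0
```

Emit:
{"method": "drive_tool", "body": {"rows": [[[0,0,0,0,0,0,0],[0,0,0,0,0,0,0],[0,0,0,0,0,0,0],[0,0,0,0,0,0,0],[0,0,-0.1,0,0,0,0]]]}}

```text
t: 17.95
eef_pos: [605.3, -110.2, 77.9]
tcp_rot: [-3.141, 0.003, -0.001]
ft_force: [1.3, -1.1, -0.4]
opening: 0.113
grip_force: 30.0
```

Emit:
{"method": "drive_tool", "body": {"rows": [[[0,0,-0.15,0,0,0,0],[0,0,-0.15,0,0,0,0],[-0.05,-0.211,0,0,0,0,0],[-0.05,-0.211,0,0,0,0,0],[-0.05,-0.211,0,0,0,0,0]]]}}

```text
t: 18.58
eef_pos: [568.0, 49.3, 153.9]
tcp_rot: [3.141, -0.001, -0.001]
ft_force: [0.5, 0.1, -0.3]
opening: 0.114
grip_force: 30.0
```

Run:
```python
from h import *
s=env.state(); print(s["eef_pos"],s["opening"])
p=look("wrist","w8",["cover","gold_back","movement"])
for n,X,z,r in(("mov",(542,153),24,18),("mov_dial",(542,153),27,18),("gold_back",(545,76),23,19)): print(n,circ(p,X,z,r))
```

```text
[568.03467845  49.27645639 153.93974101] 0.11377965919240224
cover 0.66 [567.8  50.7 106.4] [320. 278.]
gold_back 0.7 [548.3  76.3  14.6] [289. 260.]
gold_back 0.66 [ 536.4 -217.1    3.7] [624. 268.]
movement 0.92 [543.3 154.5  13.9] [196. 265.]
mov (array([543. , 158.5]), np.float64(46.7))
mov_dial (array([544.3, 157.4]), np.float64(46.8))
gold_back (array([545.1,  81.7]), np.float64(103.9))
```

View pics/w8.png

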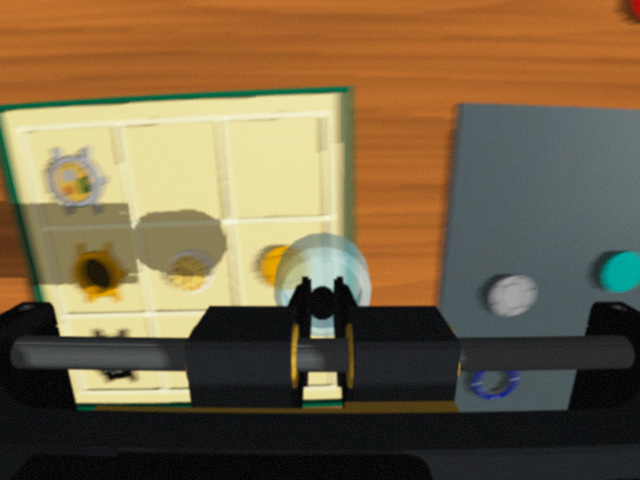

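The cover is held upright at (322,280) with motion blur, and the movement (188,270) and gold back (275,266) are in their wells. I'll go on to the movement and lower.

Emit:
{"method": "drive_tool", "body": {"rows": [[[-0.051,-0.211,0,0,0,0,0],[-0.051,-0.211,0,0,0,0,0],[0,0,0,0,0,0,0],[0,0,0,0,0,0,0]]]}}

```text
t: 19.27
eef_pos: [543.7, 152.5, 153.6]
tcp_rot: [3.141, -0.0, -0.001]
ft_force: [-0.7, -1.2, -1.2]
opening: 0.111
grip_force: 30.0
```

Emit:
{"method": "drive_tool", "body": {"rows": [[[0,0,0.12,0,0,0,0],[0,0,0.1,0,0,0,0],[0,0,0.06,0,0,0,0],[0,0,0.04,0,0,0,0],[0,0,0,0,0,0,0]]]}}

```text
t: 19.9
eef_pos: [543.3, 153.1, 73.3]
tcp_rot: [3.141, 0.001, -0.001]
ft_force: [0.3, 0.3, 0.1]
opening: 0.114
grip_force: 30.0
```

Emit:
{"method": "drive_tool", "body": {"rows": [[[0,0,0.01,0,0,0,0],[0,0,0.01,0,0,0,0],[0,0,0.006,0,0,0,0],[0,0,0,0,0,0,0]]]}}

```text
t: 20.4
eef_pos: [543.3, 153.5, 67.6]
tcp_rot: [3.142, -0.001, -0.0]
ft_force: [-1.4, 0.1, 4.3]
opening: 0.112
grip_force: 30.0
```

Run:
```python
from h import *
for c,z in(("scene",6),("side",6)):
    q=env.read_camera(c); u,v=map(int,px(q,(542,154,40))); cv2.imwrite(f"pics/{c}9.png",q["color"]); im=cv2.resize(q["color"][v-50:v+50,u-65:u+65],None,fx=z,fy=6); 
    A=im if c=="scene" else cv2.resize(np.hstack([A,im]),(800,300))
cv2.imwrite("pics/cov9.png",A)
```

```text
(no output)
```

View pics/cov9.png

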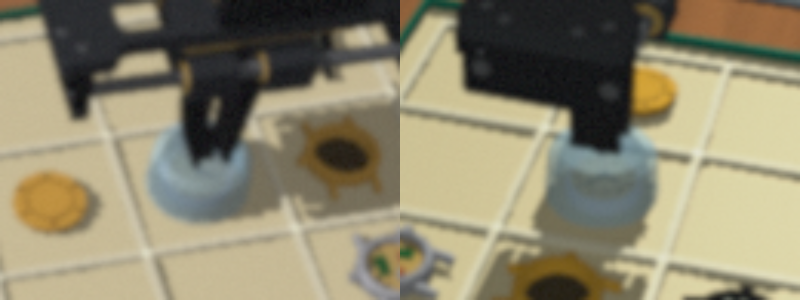

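Contact came at the expected height with the cover upright over the movement. I'll release and move on to the steel back.

Emit:
{"method": "drive_tool", "body": {"rows": [[[0,0,0,0,0,0,0.3],[0,0,0,0,0,0,0.3],[0,0,-0.08,0,0,0,0.3],[0,0,-0.16,0,0,0,0.3],[0,0,-0.16,0,0,0,0.63]]]}}

```text
t: 21.12
eef_pos: [543.0, 153.4, 167.9]
tcp_rot: [3.141, 0.001, -0.001]
ft_force: [-0.1, -0.4, 0.2]
opening: 0.354
grip_force: 0.0
```

Emit:
{"method": "drive_tool", "body": {"rows": [[[-0.022,0.219,0,0,0,0,0.63],[-0.022,0.219,0,0,0,0,0.63],[-0.022,0.219,0,0,0,0,0.63],[-0.022,0.219,0,0,0,0,0.63],[-0.022,0.219,0,0,0,0,0.63]]]}}

```text
t: 21.75
eef_pos: [515.2, -122.0, 167.1]
tcp_rot: [3.141, -0.0, -0.001]
ft_force: [0.9, -0.3, -0.6]
opening: 0.632
grip_force: 0.0
```

Emit:
{"method": "drive_tool", "body": {"rows": [[[0,0,0.146,0,0,0,0.63],[0,0,0,0,0,0,0.63],[0,0,0,0,0,0,0.63]]]}}

```text
t: 22.12
eef_pos: [515.8, -119.8, 131.3]
tcp_rot: [3.141, -0.0, 0.0]
ft_force: [0.4, -0.3, 0.4]
opening: 0.63
grip_force: 0.0
```

Run:
```python
from h import *
s=env.state(); print(s["eef_pos"],s["opening"])
p=look("wrist","w10",["steel_back","bezel"])
print(circ(p,(515,-120),10,19),circ(p,(428,-117),9,20.5))
for c in("scene","side"):
    q=env.read_camera(c); print([(round(d["score"],2),w(q,d["at"]).round(1)) for d in env.place_of("cover",q)[:2]])
```

```text
[ 515.84567964 -119.8330405   131.30196572] 0.6302431661918261
bezel 0.59 [ 430.3 -111.8    2.8] [313. 338.]
(array([ 514.3, -119.5]), np.float64(221.9)) (array([ 427.5, -116. ]), np.float64(66.6))
[(0.76, array([539.9, 154.4,  15.3])), (0.62, array([548.8,  74.7,  15.8]))]
[(0.81, array([543. , 155.3,  16.7]))]
```

Emit:
{"method": "drive_tool", "body": {"rows": [[[-0.002,0,0.15,0,0,0,0.63],[0,0,0.15,0,0,0,0.63],[0,0,0.1,0,0,0,0.63],[0,0,0.025,0,0,0,0.63],[0,0,0,0,0,0,0.4]]]}}

```text
t: 23.1
eef_pos: [515.2, -120.2, 24.7]
tcp_rot: [3.141, -0.0, -0.0]
ft_force: [-1.1, -0.1, 0.3]
opening: 0.575
grip_force: 0.0
```

Emit:
{"method": "drive_tool", "body": {"rows": [[[0,0,0,0,0,0,0],[0,0,0,0,0,0,0],[0,0,0,0,0,0,0],[0,0,-0.1,0,0,0,0],[0,0,-0.15,0,0,0,0]]]}}

```text
t: 23.72
eef_pos: [514.5, -120.1, 87.2]
tcp_rot: [-3.141, 0.002, -0.001]
ft_force: [0.6, 0.7, 0.2]
opening: 0.382
grip_force: 30.0
```

Emit:
{"method": "drive_tool", "body": {"rows": [[[0,0,-0.15,0,0,0,0],[0.035,-0.0925,0,0,0,0,0],[0.077,-0.203,0,0,0,0,0],[0.077,-0.203,0,0,0,0,0],[0.077,-0.203,0,0,0,0,0]]]}}

```text
t: 24.35
eef_pos: [582.1, 56.7, 124.8]
tcp_rot: [3.141, -0.001, -0.001]
ft_force: [0.3, -0.3, 0.4]
opening: 0.386
grip_force: 30.0
```

Emit:
{"method": "drive_tool", "body": {"rows": [[[0.077,-0.203,0,0,0,0,0],[0.077,-0.203,0,0,0,0,0],[0,0,0,0,0,0,0],[0,0,0,0,0,0,0]]]}}

```text
t: 24.85
eef_pos: [619.7, 156.3, 124.3]
tcp_rot: [3.141, 0.001, -0.0]
ft_force: [-0.5, -0.3, -0.6]
opening: 0.385
grip_force: 30.0
```

Run:
```python
from h import *
s=env.state(); e=s["eef_pos"]; print(e,s["opening"])
p=look("wrist","w11",["steel_back","cover"]); print(circ(p,e[:2],e[2]-13.5,19))
```

```text
[619.71257469 156.34077077 124.26753737] 0.38517272793141716
steel_back 0.64 [621.2 161.3 101.4] [313. 292.]
cover 0.63 [547.1 157.9  18.9] [320. 338.]
(array([620.1, 156.8]), np.float64(186.0))
```

View pics/w11.png

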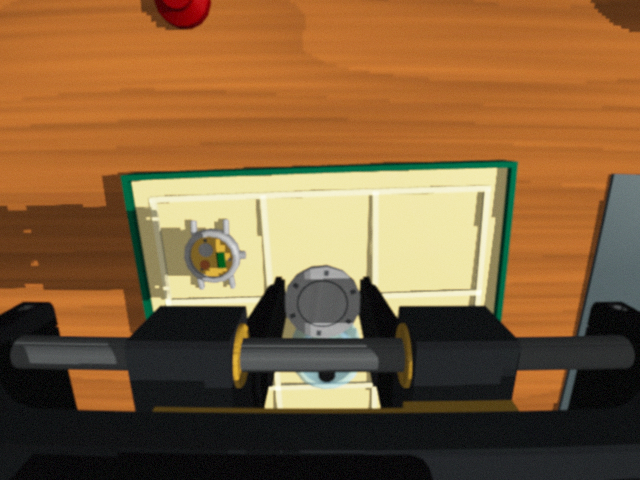

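The steel back hangs level over the well right of the steel watch. I'll place it, then go to the bezel.

Emit:
{"method": "drive_tool", "body": {"rows": [[[0,0,0.15,0,0,0,0],[0,0,0.12,0,0,0,0],[0,0,0.06,0,0,0,0],[0,0,0.017,0,0,0,0],[0,0,0,0,0,0,0]]]}}

```text
t: 25.62
eef_pos: [620.5, 156.1, 38.6]
tcp_rot: [-3.142, -0.001, -0.001]
ft_force: [0.1, -0.2, 0.4]
opening: 0.382
grip_force: 30.0
```

Emit:
{"method": "drive_tool", "body": {"rows": [[[0,0,0,0,0,0,0.48],[0,0,0,0,0,0,0.48],[0,0,0,0,0,0,0.48],[0,0,-0.06,0,0,0,0.48],[0,0,-0.15,0,0,0,0.48]]]}}

```text
t: 26.25
eef_pos: [619.5, 156.4, 90.1]
tcp_rot: [3.141, 0.003, -0.001]
ft_force: [0.2, 0.2, 1.7]
opening: 0.478
grip_force: 0.0
```

Emit:
{"method": "drive_tool", "body": {"rows": [[[0,0,-0.163,0,0,0,0.48],[-0.128,0.182,0,0,0,0,0.63],[-0.128,0.182,0,0,0,0,0.63],[-0.128,0.182,0,0,0,0,0.63],[-0.128,0.182,0,0,0,0,0.63]]]}}

```text
t: 26.88
eef_pos: [491.2, -26.5, 131.9]
tcp_rot: [3.141, -0.002, -0.0]
ft_force: [1.3, -0.8, -0.2]
opening: 0.631
grip_force: 0.0
```

Emit:
{"method": "drive_tool", "body": {"rows": [[[-0.128,0.182,0,0,0,0,0.63],[-0.128,0.182,0,0,0,0,0.63],[0,0,0,0,0,0,0.63],[0,0,0,0,0,0,0.63]]]}}

```text
t: 27.38
eef_pos: [428.5, -116.4, 131.6]
tcp_rot: [3.141, -0.001, -0.001]
ft_force: [0.5, -0.2, 0.3]
opening: 0.63
grip_force: 0.0
```

Run:
```python
from h import *
s=env.state(); e=s["eef_pos"]; print(e,s["opening"])
p=look("wrist","w12",["bezel"]); print(circ(p,(428,-116),9,20.5),circ(p,(428,-117),9,20.5),circ(p,(428,-117),9,16))
m=p["color"].astype(int); g=(m[:,:,0]-m[:,:,2]>45); c=px(p,(428,-117,9)); yy,xx=np.nonzero(g); k=np.hypot(xx-c[0],yy-c[1])<45
h=cv2.convexHull(np.c_[xx[k],yy[k]].astype(np.float32)); (a,b),r,_=cv2.fitEllipse(h); print(a,b,r,ray(p,(a,b),8.5))
q=env.read_camera("scene"); print([(round(d["score"],2),w(q,d["at"]).round(1)) for d in env.place_of("steel_back",q)[:2]],circ(q,(620,157),23,19))
```

```text
[ 428.52046048 -116.3546171   131.563716  ] 0.6300176201807043
(array([ 427.7, -115.9]), np.float64(154.7)) (array([ 427.7, -115.9]), np.float64(154.7)) (array([ 427.6, -115.8]), np.float64(157.0))
321.78717041015625 242.55557250976562 (52.70531463623047, 54.75652313232422) [ 427.98767225 -115.98078406    8.5       ]
[(0.89, array([620.8, 156.1,  16.1]))] (array([624.4, 159.7]), np.float64(54.7))
```

Emit:
{"method": "drive_tool", "body": {"rows": [[[0,0,0.15,0,0,0,0.63],[0,0,0.15,0,0,0,0.63],[0,0,0.1,0,0,0,0.63],[0,0,0.029,0,0,0,0.63],[0,0,0,0,0,0,0.45]]]}}

```text
t: 28.2
eef_pos: [428.3, -115.9, 23.6]
tcp_rot: [-3.142, 0.0, 0.0]
ft_force: [0.4, -0.1, -0.4]
opening: 0.572
grip_force: 0.0
```

Emit:
{"method": "drive_tool", "body": {"rows": [[[0,0,0,0,0,0,0],[0,0,0,0,0,0,0],[0,0,0,0,0,0,0],[0,0,-0.1,0,0,0,0],[0,0,-0.15,0,0,0,0]]]}}

```text
t: 28.82
eef_pos: [427.5, -116.2, 86.4]
tcp_rot: [-3.141, 0.002, -0.001]
ft_force: [0.2, -0.5, -1.2]
opening: 0.412
grip_force: 30.0
```

Emit:
{"method": "drive_tool", "body": {"rows": [[[0,0,-0.15,0,0,0,0],[0.029,-0.214,0,0,0,0,0],[0.029,-0.214,0,0,0,0,0],[0.029,-0.214,0,0,0,0,0],[0.029,-0.214,0,0,0,0,0]]]}}

```text
t: 29.45
eef_pos: [457.1, 99.3, 123.9]
tcp_rot: [3.141, -0.001, -0.001]
ft_force: [0.9, -1.1, -0.3]
opening: 0.416
grip_force: 30.0
```

Emit:
{"method": "drive_tool", "body": {"rows": [[[0.029,-0.214,0,0,0,0,0],[0,0,0,0,0,0,0],[0,0,0,0,0,0,0]]]}}

```text
t: 29.82
eef_pos: [464.1, 151.0, 123.6]
tcp_rot: [3.141, 0.0, 0.0]
ft_force: [-0.5, -0.3, -0.2]
opening: 0.411
grip_force: 30.0
```

Run:
```python
from h import *
s=env.state(); e=s["eef_pos"]; print(e,s["opening"])
p=look("wrist","w13",["bezel"]); print(circ(p,e[:2],e[2]-14,20.5))
```

```text
[464.05902877 150.98062382 123.58337671] 0.41090844743161514
(array([464.9, 151.5]), np.float64(203.9))
```

Emit:
{"method": "drive_tool", "body": {"rows": [[[0,0,0.15,0,0,0,0],[0,0,0.12,0,0,0,0],[0,0,0.06,0,0,0,0],[0,0,0.018,0,0,0,0],[0,0,0,0,0,0,0]]]}}

```text
t: 30.55
eef_pos: [464.7, 150.7, 37.2]
tcp_rot: [3.142, -0.001, -0.001]
ft_force: [0.4, -1.3, -0.0]
opening: 0.413
grip_force: 30.0
```

Emit:
{"method": "drive_tool", "body": {"rows": [[[0,0,0,0,0,0,0.49],[0,0,0,0,0,0,0.49],[0,0,0,0,0,0,0.49],[0,0,-0.06,0,0,0,0.49],[0,0,-0.15,0,0,0,0.49]]]}}

```text
t: 31.18
eef_pos: [463.8, 151.0, 89.5]
tcp_rot: [3.141, 0.003, -0.001]
ft_force: [0.8, 1.0, 0.5]
opening: 0.488
grip_force: 0.0
```

Emit:
{"method": "drive_tool", "body": {"rows": [[[0,0,-0.2,0,0,0,0.49],[0,0,-0.2,0,0,0,0.49],[0.1,0,-0.2,0,0,0,0.49],[0.15,0,-0.2,0,0,0,0.49],[0.15,0,-0.2,0,0,0,0.49]]]}}

```text
t: 31.8
eef_pos: [564.6, 151.1, 342.5]
tcp_rot: [-3.141, -0.001, -0.0]
ft_force: [1.9, 0.8, -0.4]
opening: 0.491
grip_force: 0.0
```

Emit:
{"method": "drive_tool", "body": {"rows": [[[0,0,0,0,0,0,0.49],[0,0,0,0,0,0,0.49],[0,0,0,0,0,0,0.49]]]}}

```text
t: 32.17
eef_pos: [563.3, 151.1, 338.4]
tcp_rot: [3.141, 0.002, -0.0]
ft_force: [0.3, 0.1, 0.7]
opening: 0.491
grip_force: 0.0
```

Run:
```python
from h import *
s=env.state(); print(s["eef_pos"],s["t"])
p=look("wrist","w14",NAMES[1:],.3)
for n,X,z,r in(("gold_back",(545,76),23,19),("steel_back",(620,157),23,19),("bezel",(464,151),22,20.5)): print(n,circ(p,X,z,r))
im=p["color"].copy(); 
v=(541.9,153.9,.034)
for x in(-78,0,78):
  for y in(78,0,-78):
    c,s_=np.cos(v[2]),np.sin(v[2]); u=px(p,(v[0]+c*x-s_*y,v[1]+s_*x+c*y,23)); cv2.drawMarker(im,tuple(int(round(a)) for a in u),(255,0,255),cv2.MARKER_CROSS,7)
cv2.imwrite("pics/fin.png",cv2.resize(im[60:330,150:470],None,fx=2.4,fy=2.2))
```

```text
[563.34011312 151.11036398 338.35105853] 32.175
gold_watch 0.61 [536.  230.6  12.9] [261. 220.]
steel_watch 0.57 [613.2 238.4  19. ] [252. 160.]
diver_watch 0.84 [455.7 225.9  14.5] [267. 278.]
gold_back 0.97 [ 7.486e+02 -1.988e+02  7.000e-01] [606.  49.]
gold_back 0.96 [548.1  74.7  13.1] [381. 211.]
gold_back 0.65 [ 537.8 -219.7    5.7] [595. 218.]
bezel 0.54 [465.9 154.5  16.6] [320. 271.]
cover 0.84 [545.1 158.2  17.7] [317. 214.]
gold_back (array([544.7,  76. ]), np.float64(120.2))
steel_back (array([619.2, 162.3]), np.float64(92.8))
bezel (array([464.4, 151.7]), np.float64(177.8))
```

View pics/fin.png

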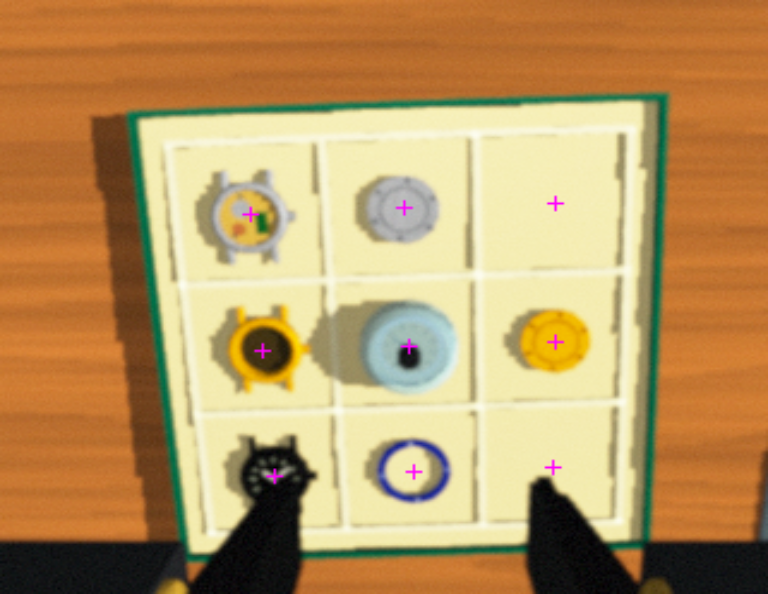

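All the parts sit centred in their wells with the cover over the movement, and the watches haven't moved. I'm handing the job in.

```bash
python3 -c "
from cell import env
print(env.job_done())"
```

```text
the job is handed in; nothing more can be done
None
```

The job is handed in at about 32 s: in the last picture all five parts are centred in their wells, the cover stands over the movement, and the three watches are where they were; no verdict was returned.

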